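# Heft three tea tins and hold up the full one

## Robot

A 6-joint arm with a two-finger parallel gripper is mounted at the origin on a cart in front of the work surface, level with it; the furniture and walls round the work are solid. World frame = base frame: x ahead of the robot, y to its left, z up, the work surface at z = 0. Lengths are in mm, angles in rad, forces in N, time in s.
With the tool pointing down it reaches from about 300 to 775 mm from the base axis. Payload 14.6 kg.
Tool frame: the origin (TCP) lies between the finger pads; the fingertips stand manip.tip_reach ahead of it and the grasp point (between the pads) lies 5 mm behind it (manip.tip_reach is the distance from the TCP to the fingertips, in mm); z points along the fingers, y is the line along which they close (so a half turn about z gives the same grasp; the last joint's range is limited). The gripper opens to 94 mm and grips with 3 to 60 N. Pads are 16 mm wide; open, the fingers measure 119 mm over their backs; the gripper's body (75 mm by 177 mm) begins 78 mm behind the grasp point.
Start: joints at [-1.23, 0.3, 1.521, -0, 1.321, -0.067], TCP at [218.117, -504.89, 219.446] pointing down, gripper open.
Joint ranges: [-3.03, 3.03], [-0.79, 2.21], [0.23, 2.52], [-1.04, 4.18], [0, 3.07], [-2.55, 2.55]. Speed limits (rad/s): [2.22, 2.22, 2.57, 3.14, 3.14, 3.14].

## Interface

Orientations are given as [roll, pitch, yaw] about the fixed x, y, z axes, in that order (R = Rz(yaw) Ry(pitch) Rx(roll)).
In Python, from cell import manip gives the robot as it stands. The module is installed in compiled form; this text tells all that it offers.
- The arm moves only by the shell command python3 -m creep 'ROWS' [FORCE]. ROWS is JSON, a list of rows, each a list of 3 entries, a list of its own where there are three numbers: the opening, from -1 (shut) to 1 (fully open), then the shift along the tool's x, y, z in cm, then the turn about the tool's z in units of 5 degrees (1.0 is 5 degrees). In form: [[grip, [tx, ty, tz], roll], ...]. A call has 1 to 12 rows; each row is the pose to reach, as a shift and turn from the pose commanded when the call began, along the tool's axes at that moment; what a row does not reach only later rows make up. A row lasts 1/10 s, in which the tool goes at most 50 mm and 8.59 degrees, less where a joint would pass 70% of its speed; a pose out of reach is approached as far as the arm can. A call with a gripper value outside its range is refused whole. The fingers move at their own pace and stop on an object; FORCE is the grip in N (left out, the last holds). Time passes only in rows, so rows that repeat a pose let the fingers close. It gives the time, the measured TCP pose, the force, the opening and the grip force at its end, in the units of the state.
- manip.read_state(): the state, without advancing time (a new reading comes with each control period).
- manip.camera(name): name is "scene" or "side" or "wrist"; returns the picture (400x640x3 uint8, red, green, blue); there is no depth.
- manip.camera_params(name): a dict with "fovy" (degrees; the focal length in pixels is half the picture's height over the tangent of half this angle, whatever the lens; pixels are square), "cx", "cy" (the principal point, pixels), "origin" and "attitude" of the camera in the world. Camera axes: x right, y down, z forward; pixel columns grow to the right and rows downward; lengths in mm; the calibration is good to about 2 mm. A picture is of the moment at which its call begins: read the wrist's pose just before it. camera_params takes no time and is no camera call; for the wrist camera it gives the pose at the moment of the call.
- manip.sign_off(): hands the job in; it is judged then, once.
The state is a dict: "clock": time; "joints": joint angles; "qd": joint speeds; "effort": joint torques, N m; "eef_pos": TCP position; "eef_rot": TCP orientation; "wrist_force": force on the tool from outside, world axes, zero at the start; "moment": the same for the moment, N m; "finger_gap": finger opening in mm; "finger_force": force on a finger pad.
Only numpy, scipy, OpenCV 4.12 (cv2) and the standard library are available. Lean on these libraries where they do the work, as an engineer would, in place of code of your own. Each camera call takes 0.05 s, during which the arm holds its last target. There are 200 camera calls.

## Task

Three identical closed tea tins stand on the bench, and only one is still full: find it by its weight. Going from left to right, lift each tin in turn a few centimetres clear of the bench and set it gently back upright where it stood, with only one tin off the bench at a time; then finish holding the heaviest one still and upright by its knob in the gripper, its base at least 12 cm above the bench (do not put it down or let go), with the other two standing in their places. Leave the mug, the carton, the glass and the spoon alone.

Things in the scene. Friction and masses are not known exactly. Their poses are not given: they have to be found in the camera images.
- tin_left: Closed round tea tin, one of three exactly alike: small muted flower print all round, grey lid with a knob on top. Body 92 mm across; lid 96 mm across, its flat top 99 mm above the base; the lid is tight and does not come off. Weighs 0.23 to 0.30 kg nearly empty, 0.62 to 0.78 kg full; any of the three may be the full one. Origin: centre of the underside, z up. This is the left one (largest y).
- tin_left_knob (a point): Middle of the lid knob of the left tin, on the tin's axis 110 mm above its base. The knob is round, about 22 mm across, rising from 99 to 120 mm above the base: pinch it from above with the fingertips 1 to 4 mm above the lid; 40 N of grip holds and harms nothing.
- tin_middle: Closed round tea tin, one of three exactly alike: small muted flower print all round, grey lid with a knob on top. Body 92 mm across; lid 96 mm across, its flat top 99 mm above the base; the lid is tight and does not come off. Weighs 0.23 to 0.30 kg nearly empty, 0.62 to 0.78 kg full; any of the three may be the full one. Origin: centre of the underside, z up. This is the middle one.
- tin_middle_knob (a point): Middle of the lid knob of the middle tin, on the tin's axis 110 mm above its base. The knob is round, about 22 mm across, rising from 99 to 120 mm above the base: pinch it from above with the fingertips 1 to 4 mm above the lid; 40 N of grip holds and harms nothing.
- tin_right: Closed round tea tin, one of three exactly alike: small muted flower print all round, grey lid with a knob on top. Body 92 mm across; lid 96 mm across, its flat top 99 mm above the base; the lid is tight and does not come off. Weighs 0.23 to 0.30 kg nearly empty, 0.62 to 0.78 kg full; any of the three may be the full one. Origin: centre of the underside, z up. This is the right one (smallest y).
- tin_right_knob (a point): Middle of the lid knob of the right tin, on the tin's axis 110 mm above its base. The knob is round, about 22 mm across, rising from 99 to 120 mm above the base: pinch it from above with the fingertips 1 to 4 mm above the lid; 40 N of grip holds and harms nothing.
- low_bench_top: The fixed pale stone bench top on which everything stands; the top is level at z = 0. The origin of this body is of no use.
- mug: Bystander: white mug with a dark band, 81 x 116 x 94 mm high, at the back left. Origin: centre of its underside.
- tea_carton: Bystander: low printed carton, 64 x 142 x 75 mm high, at the back near the window. Origin: centre of its underside.
- glass: Bystander: clear drinking glass, 80 mm across, 91 mm high, at the back right. Origin: centre of its underside.
- spoon: Bystander: teaspoon, 132 x 26 x 9 mm, lying at the front edge on the left. Origin: under its middle.
Not all that is in view belongs to the job. Leave any pink look-alike of the tin_left alone.

How it is judged (in metres and radians):
On the way, in this order (a step that is already met when the one before it is completed fails the run):
1. the left tin is lifted clear of the bench (more than 20 mm) in the fingers, with the other two standing on the bench (height (world z) of tin_left above 0.02 m and contact force between tin_left and low_bench_top below 0.1 N and contact force between tin_left and the fingers above 1 N and height (world z) of each of tin_middle, tin_right below 0.012 m and angle between each of tin_middle, tin_right's own z axis and vertical below 0.1 rad and contact force between each of tin_middle, tin_right and low_bench_top above 0.8 N), for 0.2 s.
2. the middle tin is lifted clear of the bench (more than 20 mm) in the fingers, with the other two standing on the bench (height (world z) of tin_middle above 0.02 m and contact force between tin_middle and low_bench_top below 0.1 N and contact force between tin_middle and the fingers above 1 N and height (world z) of each of tin_left, tin_right below 0.012 m and angle between each of tin_left, tin_right's own z axis and vertical below 0.1 rad and contact force between each of tin_left, tin_right and low_bench_top above 0.8 N), for 0.2 s.
3. the right tin is lifted clear of the bench (more than 20 mm) in the fingers, with the other two standing on the bench (height (world z) of tin_right above 0.02 m and contact force between tin_right and low_bench_top below 0.1 N and contact force between tin_right and the fingers above 1 N and height (world z) of each of tin_left, tin_middle below 0.012 m and angle between each of tin_left, tin_middle's own z axis and vertical below 0.1 rad and contact force between each of tin_left, tin_middle and low_bench_top above 0.8 N), for 0.2 s.
At the end, for the whole second after the job is handed in: Full tin held still in the fingers, base over 100 mm above the bench, within 20 degrees of upright, touching no bench or tin; the other two stand upright within 50 mm of where they started, each pressing on the bench with under 4.5 N (so they are the light ones) (((height (world z) of tin_left above 0.1 m and angle between tin_left's own z axis and vertical below 0.35 rad and linear speed of tin_left below 0.05 m/s and contact force between tin_left and the fingers above 1 N and contact force between tin_left and low_bench_top below 0.1 N and height (world z) of each of tin_middle, tin_right below 0.012 m and angle between each of tin_middle, tin_right's own z axis and vertical below 0.1 rad and contact force between tin_middle and low_bench_top between 0.8 and 4.5 N and distance of each of tin_middle, tin_right from where it was at the start of the episode below 0.05 m and contact force between tin_left and tin_middle below 0.1 N and contact force between tin_right and low_bench_top between 0.8 and 4.5 N and contact force between tin_left and tin_right below 0.1 N) or (height (world z) of tin_middle above 0.1 m and angle between tin_middle's own z axis and vertical below 0.35 rad and linear speed of tin_middle below 0.05 m/s and contact force between tin_middle and the fingers above 1 N and contact force between tin_middle and low_bench_top below 0.1 N and height (world z) of each of tin_left, tin_right below 0.012 m and angle between each of tin_left, tin_right's own z axis and vertical below 0.1 rad and contact force between tin_left and low_bench_top between 0.8 and 4.5 N and distance of each of tin_left, tin_right from where it was at the start of the episode below 0.05 m and contact force between tin_middle and tin_left below 0.1 N and contact force between tin_right and low_bench_top between 0.8 and 4.5 N and contact force between tin_middle and tin_right below 0.1 N) or (height (world z) of tin_right above 0.1 m and angle between tin_right's own z axis and vertical below 0.35 rad and linear speed of tin_right below 0.05 m/s and contact force between tin_right and the fingers above 1 N and contact force between tin_right and low_bench_top below 0.1 N and height (world z) of each of tin_left, tin_middle below 0.012 m and angle between each of tin_left, tin_middle's own z axis and vertical below 0.1 rad and contact force between tin_left and low_bench_top between 0.8 and 4.5 N and distance of each of tin_left, tin_middle from where it was at the start of the episode below 0.05 m and contact force between tin_right and tin_left below 0.1 N and contact force between tin_middle and low_bench_top between 0.8 and 4.5 N and contact force between tin_right and tin_middle below 0.1 N))); the arm keeps its last pose, push and grip.
It fails at once if the mug, carton, glass or spoon is moved by more than 25 mm (distance of any of mug, tea_carton, glass, spoon from where it was at the start of the episode above 0.025 m).
It fails at once if a tin is tipped over (angle between any of tin_left, tin_middle, tin_right's own z axis and vertical above 0.7 rad).
It fails at once if a tin is dropped or banged onto the bench (faster than 0.5 m/s within 20 mm of it) ((height (world z) of tin_left below 0.02 m and linear speed of tin_left above 0.5 m/s) or (height (world z) of tin_middle below 0.02 m and linear speed of tin_middle above 0.5 m/s) or (height (world z) of tin_right below 0.02 m and linear speed of tin_right above 0.5 m/s)).
It also fails if it takes over 64 s, if anything falls off the work surface, if the arm or the gripper's body presses on something with over 40 N, if the wrist force passes 120 N, or if a joint passes its speed limit or range.

## Working session

There is one attempt and no reset: what is moved stays moved. The work goes in short steps, Python scripts to look and compute and a shell command to move; the robot and the scene stay as the last step left them, time stands still between calls to the robot, and variables do not carry over. Pictures are saved under pics/ and viewed, at most 11 in all, crops included, and the job is handed in when it is done.

```bash
mkdir -p pics; python3 - <<'E'
from cell import manip
import cv2,numpy as np
s=manip.read_state(); print(s, manip.tip_reach)
for n in ("scene","side","wrist"):
    print(n,manip.camera_params(n))
    cv2.imwrite(f"pics/{n}0.png",manip.camera(n)[:,:,::-1])
E
```

```text
{'clock': 0.0, 'joints': array([-1.22960867e+00,  3.00443156e-01,  1.52158924e+00,  1.50940025e-05,
        1.32066525e+00, -6.66264808e-02]), 'qd': array([-1.50351050e-05, -2.33952381e-03, -5.74684304e-04,  1.10577426e-03,
        5.20132956e-04, -6.88504002e-04]), 'effort': array([-9.79356191e-04, -5.31814027e+01, -3.52740026e+01,  7.07681291e-02,
        2.44451640e-02, -1.17370096e-04]), 'eef_pos': array([ 218.0385671 , -504.672225  ,  218.89819079]), 'eef_rot': array([-3.14049109e+00, -8.81547651e-05,  4.07810345e-01]), 'wrist_force': array([-0.32360144, -0.02645893,  0.86401277]), 'moment': array([ 0.03734352,  0.01148376, -0.08013362]), 'finger_force': 0.0, 'finger_gap': 93.69236868250094} 14.0
scene {'fovy': 44.724168263151476, 'cx': 323.50668138485435, 'cy': 196.15937441836448, 'origin': array([-329.56395122, 1235.16131028,  928.18042425]), 'attitude': array([-2.07589871,  0.02463558, -2.54399989])}
side {'fovy': 57.15868866365801, 'cx': 320.0811434679835, 'cy': 199.72359369928108, 'origin': array([389.28798018, 848.94849863, 599.55977615]), 'attitude': array([-2.11368434,  0.0234302 , -2.97250825])}
wrist {'fovy': 67.54200473255364, 'cx': 316.28270724039123, 'cy': 199.51239606872846, 'origin': array([ 293.88201625, -470.99805413,  383.8518694 ]), 'attitude': array([ 2.85151341e+00,  2.21122386e-03, -1.16348341e+00])}
```

View pics/scene0.png

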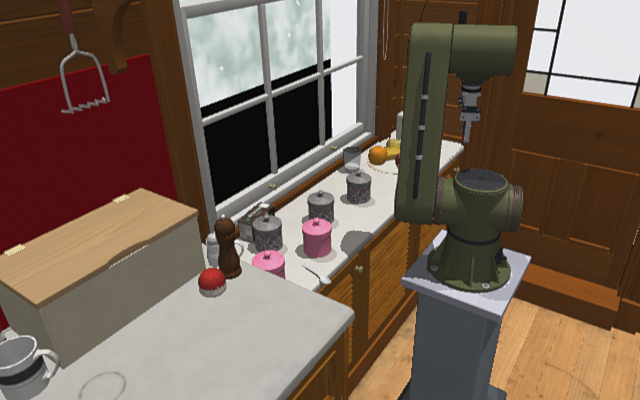

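View pics/side0.png

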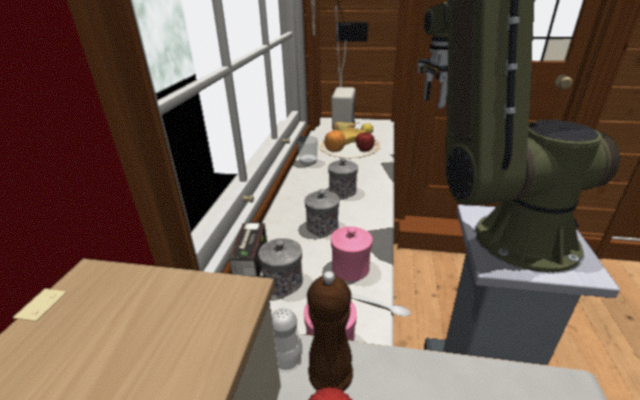

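The scene view shows three grey tins with their knobs near (266,219), (320,193) and (359,171). In the side view they are near (281,243), (322,196) and (343,161). Two pink look-alikes stand in front at scene (317,223) and (268,255). I'll triangulate the knobs.

```bash
cat > h.py <<'E'
import numpy as np
from scipy.spatial.transform import Rotation as R
def ray(p,uv):
    f=200/np.tan(np.radians(p["fovy"])/2)
    d=R.from_euler("xyz",p["attitude"]).as_matrix()@np.array([(uv[0]-p["cx"])/f,(uv[1]-p["cy"])/f,1])
    return np.array(p["origin"]),d/np.linalg.norm(d)
def tri(rays):
    A=sum(np.eye(3)-np.outer(d,d) for o,d in rays); b=sum((np.eye(3)-np.outer(d,d))@o for o,d in rays)
    x=np.linalg.solve(A,b); return x,max(np.linalg.norm(np.cross(x-o,d)) for o,d in rays)
def proj(p,X):
    f=200/np.tan(np.radians(p["fovy"])/2)
    c=R.from_euler("xyz",p["attitude"]).as_matrix().T@(np.array(X)-p["origin"])
    return c[0]/c[2]*f+p["cx"],c[1]/c[2]*f+p["cy"]
def hz(p,uv,z):
    o,d=ray(p,uv); return o+d*(z-o[2])/d[2]
E
python3 - <<'E'
from cell import manip
from h import *
import cv2
a,b=manip.camera_params("scene"),manip.camera_params("side")
for n,u,v in (("L",(266,218),(281,244)),("M",(320,193),(322,196)),("R",(359,172),(343,162)),("pink",(317,222),(351,234))):
    print(n,*tri([ray(a,u),ray(b,v)]))
A=cv2.resize(cv2.imread("pics/scene0.png")[140:280,240:390],None,fx=4,fy=4,interpolation=cv2.INTER_CUBIC)
B=cv2.resize(cv2.imread("pics/side0.png")[140:300,240:390],None,fx=3.5,fy=3.5,interpolation=cv2.INTER_CUBIC)
cv2.imwrite("pics/c1.png",A);cv2.imwrite("pics/c2.png",B)
E
```

```text
L [587.14644574 251.86002122 117.30432023] 0.9480072229425711
M [537.43861143  20.62395073 110.05472569] 5.6900571730044796
R [ 507.16463372 -196.94899148  108.63041165] 5.426319506893636
pink [445.1604677  171.90395598 103.34448704] 4.012520104959346
```

View pics/wrist0.png

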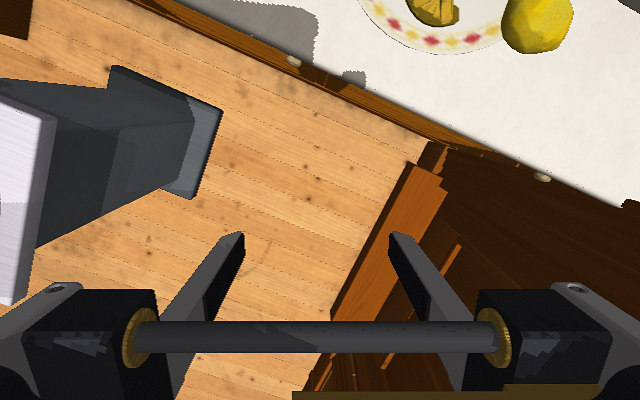

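The wrist view shows only the floor and the fruit plate, so no tins are visible yet. Next I'll check the crop and the clearance to the window and pepper mill.

View pics/c2.png

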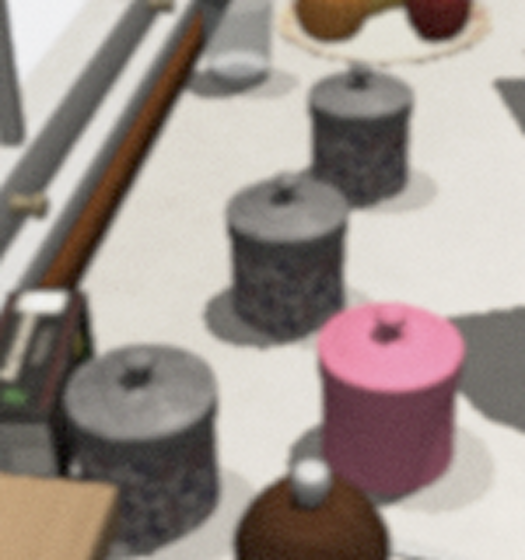

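```bash
python3 - <<'E'
from cell import manip
from h import *
a,b=manip.camera_params("scene"),manip.camera_params("side")
print("tool axes",R.from_euler("xyz",manip.read_state()["eef_rot"]).as_matrix().round(2))
for uv in ((240,270),(300,150),(395,200),(395,130)): print("side z0",uv,hz(b,uv,0).round())
print("mill",*tri([ray(a,(228,219)),ray(b,(329,276))]))
print("sash corner",*tri([ray(a,(208,237)),ray(b,(200,270))]))
for uv in ((213,225),(373,142)): print("scene rail",uv,hz(a,uv,40).round(),hz(a,uv,80).round())
E
```

```text
tool axes [[ 0.92  0.4  -0.  ]
 [ 0.4  -0.92  0.  ]
 [ 0.   -0.   -1.  ]]
side z0 (240, 270) [707. 221.   0.]
side z0 (300, 150) [ 718. -506.    0.]
side z0 (395, 200) [ 337. -157.    0.]
side z0 (395, 130) [ 335. -779.    0.]
mill [437.51581432 546.08094714 316.32099801] 0.969970532008434
sash corner [732.10813407 358.14820618  83.6569922 ] 26.225633404982734
scene rail (213, 225) [802. 289.  40.] [751. 332.  80.]
scene rail (373, 142) [ 690. -638.   40.] [ 644. -554.   80.]
```

The crop puts the knobs at side (279,245), (322,194) and (343,161). The window is at x ≈ 720, well clear. I'll move above the middle tin, with the fingers closing along world y.

```bash
python3 -m creep '[[1,[4,-3,-4],0],[1,[8,-6,-8],0.4],[1,[12,-9,-8],0.8],[1,[16,-12,-8],1.2],[1,[20,-15,-8],1.6],[1,[24,-18,-8],2],[1,[28,-21,-8],2.4],[1,[32,-24,-8],2.8],[1,[36,-27,-8],3.2],[1,[40,-30,-8],3.6],[1,[44,-33,-8],4.2],[1,[48.4,-36.3,-8],4.7]]' 40
python3 -m creep '[[1,[0,0,0],0],[1,[0,0,0],0],[1,[0,0,0],0]]'
python3 - <<'E'
from cell import manip
from h import *
import cv2
print(manip.read_state()["eef_rot"],manip.read_state()["joints"])
p=manip.camera_params("wrist");print(p)
cv2.imwrite("pics/w1.png",manip.camera("wrist")[:,:,::-1])
a,b=manip.camera_params("scene"),manip.camera_params("side")
K={"L":[(266,218),(279.4,245.1)],"M":[(320,193),(322.3,193.7)],"R":[(359,172),(342.9,161.4)]}
for n,(u,v) in K.items():
    X,e=tri([ray(a,u),ray(b,v)]); print(n,X.round(1),round(e,1),"proj",np.round(proj(p,X)))
print("box",*tri([ray(a,(198,210)),ray(b,(273,280))]))
E
```

```text
clock: 1.35
eef_pos: [504.9, -2.3, 299.4]
eef_rot: [3.142, -0.0, -0.004]
wrist_force: [0.5, -1.0, 0.2]
finger_gap: 93.8
finger_force: 0.0
clock: 1.65
eef_pos: [504.0, -5.2, 299.4]
eef_rot: [3.141, 0.0, -0.003]
wrist_force: [0.0, -0.8, 0.5]
finger_gap: 93.7
finger_force: 0.0
[ 3.14144866e+00  3.13257104e-04 -2.72522720e-03] [-8.30099958e-02  1.45407916e-01  1.52434373e+00 -1.69475472e-04
  1.47214171e+00  1.49052825e+00]
{'fovy': 67.54200473255364, 'cx': 316.28270724039123, 'cy': 199.51239606872846, 'origin': array([586.66121328,  -4.83326435, 464.24810546]), 'attitude': array([ 2.85066686e+00,  1.04551517e-03, -1.57400250e+00])}
L [592.3 247.2 111.8] 2.2 proj [ 93. 106.]
M [536.4  21.  113.9] 2.7 proj [295. 155.]
R [ 507.5 -197.6  109.3] 4.5 proj [476. 178.]
box [485.44871191 592.65773724 348.93185611] 2.054734127600298
```

View pics/w1.png

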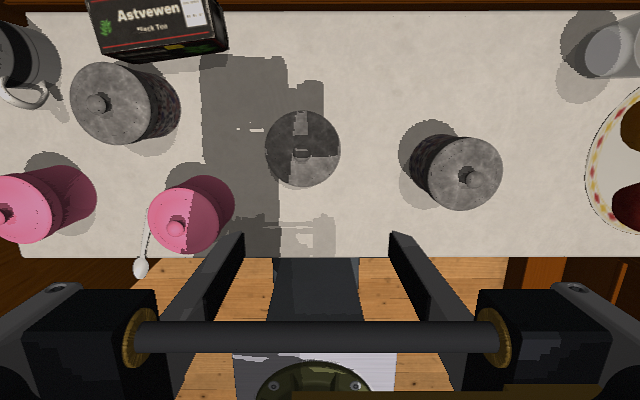

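The wrist view shows the three knobs at about L (96,103), M (302,152) and R (466,177). The carton is behind the left tin, and the pink tins and the spoon are in front. I'll fuse the three views.

```bash
python3 - <<'E'
from cell import manip
from h import *
a,b,p=[manip.camera_params(n) for n in("scene","side","wrist")]
K={"L":[(266,218),(279.4,245.1),(96,103)],"M":[(320,193),(322.3,193.7),(302,152)],"R":[(359,172),(342.9,161.4),(466,177)]}
for n,(u,v,w) in K.items():
    X,e=tri([ray(a,u),ray(b,v),ray(p,w)]); print(n,X.round(1),round(e,1),"wrist at z110/120",hz(p,w,110).round(1),hz(p,w,120).round(1))
E
```

```text
L [594.5 244.2 109.4] 2.5 wrist at z110/120 [595.2 243.9 110. ] [595.  236.8 120. ]
M [539.3  13.3 109.4] 3.3 wrist at z110/120 [539.2  12.3 110. ] [540.6  11.8 120. ]
R [ 506.  -187.7  112.8] 6.7 wrist at z110/120 [ 508.3 -185.5  110. ] [ 510.6 -180.4  120. ]
```

```bash
python3 -m creep '[[1,[1,-4,0],0],[1,[3,-8,0],0],[1,[5,-12,0],0],[1,[7,-16,2],0],[1,[9,-20,5],0],[1,[9,-24,8],0],[1,[9,-24.9,10],0],[1,[9,-24.9,10],0],[1,[9,-24.9,10],0],[1,[9,-24.9,10],0]]'
python3 - <<'E'
from cell import manip
from h import *
import cv2
s=manip.read_state();p=manip.camera_params("wrist")
print(s["eef_pos"],proj(p,[595,244,110]),proj(p,s["eef_pos"]-[0,0,89]))
cv2.imwrite("pics/w2.png",manip.camera("wrist")[:,:,::-1])
E
```

```text
clock: 2.7
eef_pos: [595.7, 242.9, 201.7]
eef_rot: [-3.141, -0.003, -0.004]
wrist_force: [0.4, -0.1, -0.5]
finger_gap: 93.6
finger_force: 0.0
[595.74497545 242.86288998 201.66946332] (np.float64(316.1645489796465), np.float64(206.85091681818764)) (np.float64(317.42731267946334), np.float64(206.97124598567305))
```

View pics/w2.png

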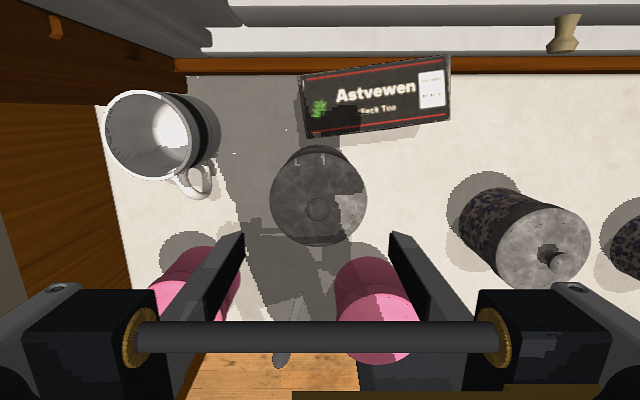

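The knob is at (318,208), within 1 mm of the predicted (316,207), so it is centred between the fingers. I'll check the mug and board clearance, then descend with the fingers half open.

```bash
python3 - <<'E'
from cell import manip
from h import *
p=manip.camera_params("wrist")
print("knob",hz(p,(318,208),115),"mug handle",hz(p,(212,185),60),"rim",hz(p,(219,130),94),"board",hz(p,(130,285),0),"R2",hz(p,(549,258),115))
E
python3 -m creep '[[0.1,[0,0,1],0],[0.1,[0,0,2.5],0],[0.1,[0,0,4],0],[0.1,[0,0,5.5],0],[0.1,[0,0,6.5],0],[0.1,[0,0,7],0],[0.1,[0,0,7],0],[0.1,[0,0,7],0],[0.1,[0,0,7],0]]'
```

```text
knob [595.51202083 242.51380941 115.        ] mug handle [603.47186366 354.13975062  60.        ] rim [662.01764727 330.38026152  94.        ] board [445.60550468 505.56266549   0.        ] R2 [545.76662645  27.83257045 115.        ]
clock: 3.65
eef_pos: [595.2, 244.4, 130.2]
eef_rot: [-3.141, -0.001, -0.002]
wrist_force: [0.8, 0.1, 0.1]
finger_gap: 51.9
finger_force: 0.0
```

```bash
python3 -m creep '[[0.1,[0,0.1,0.5],0],[0.1,[0,0.1,1],0],[0.1,[0,0.1,1.35],0],[0.1,[0,0.1,1.35],0],[0.1,[0,0.1,1.35],0]]'
```

```text
clock: 4.15
eef_pos: [594.9, 243.3, 115.9]
eef_rot: [3.142, 0.0, -0.002]
wrist_force: [0.3, 0.7, 0.2]
finger_gap: 51.6
finger_force: 0.0
```

Tip height is about 102 mm, so the fingers can close now.

```bash
python3 -m creep '[[-0.4,[0,0,0],0],[-0.5,[0,0,0],0],[-0.6,[0,0,0],0],[-0.8,[0,0,0],0],[-1,[0,0,0],0],[-1,[0,0,0],0],[-1,[0,0,0],0],[-1,[0,0,0],0]]' 40
python3 -c "
from cell import manip
s=manip.read_state();print(s['wrist_force'],s['effort'],s['moment'])"
```

```text
clock: 4.95
eef_pos: [595.0, 243.3, 116.1]
eef_rot: [3.142, -0.0, -0.002]
wrist_force: [-0.8, -2.5, 1.4]
finger_gap: 18.5
finger_force: 40.0
[-0.84329738 -2.494557    1.43753455] [ 1.01118643e+00 -6.63451552e+01 -3.30648780e+01  3.97332776e-01
 -2.54415236e-01  8.21202993e-03] [-0.29127549  0.0434522  -0.00816771]
```

```bash
python3 -m creep '[[-1,[0,0,-0.3],0],[-1,[0,0,-0.8],0],[-1,[0,0,-1.5],0],[-1,[0,0,-2.3],0],[-1,[0,0,-3.1],0],[-1,[0,0,-3.8],0],[-1,[0,0,-4.3],0],[-1,[0,0,-4.5],0],[-1,[0,0,-4.5],0],[-1,[0,0,-4.5],0],[-1,[0,0,-4.5],0],[-1,[0,0,-4.5],0]]'
python3 -m creep '[[-1,[0,0,0],0],[-1,[0,0,0],0],[-1,[0,0,0],0]]'
python3 -m creep '[[-1,[0,0,0],0],[-1,[0,0,0],0],[-1,[0,0,0],0]]'
python3 - <<'E'
from cell import manip
import cv2
cv2.imwrite("pics/s3.png",manip.camera("side")[:,:,::-1])
E
```

```text
clock: 6.15
eef_pos: [594.8, 243.3, 160.6]
eef_rot: [3.141, 0.0, -0.002]
wrist_force: [-0.3, 0.8, -3.5]
finger_gap: 18.9
finger_force: 40.0
clock: 6.45
eef_pos: [594.9, 243.3, 160.9]
eef_rot: [3.142, 0.0, -0.002]
wrist_force: [-0.3, -0.4, -2.2]
finger_gap: 19.1
finger_force: 40.0
clock: 6.75
eef_pos: [594.9, 243.3, 161.0]
eef_rot: [3.142, -0.0, -0.002]
wrist_force: [-1.2, -0.2, -1.3]
finger_gap: 18.4
finger_force: 40.0
```

View pics/s3.png

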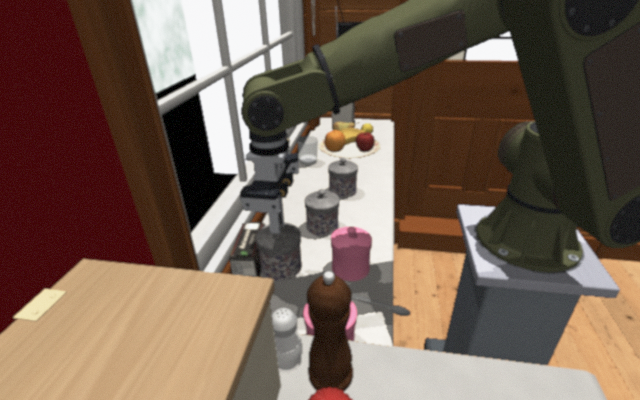

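The left tin is held clear of the bench and reads about -2.3 N, so it looks light. Setting it back.

```bash
python3 -m creep '[[-1,[0,0,0.6],0],[-1,[0,0,1.4],0],[-1,[0,0,2.2],0],[-1,[0,0,2.9],0],[-1,[0,0,3.4],0],[-1,[0,0,3.8],0],[-1,[0,0,4.1],0],[-1,[0,0,4.3],0],[-1,[0,0,4.4],0],[-1,[0,0,4.5],0],[-1,[0,0,4.5],0],[-1,[0,0,4.5],0]]'
```

```text
clock: 8.0
eef_pos: [595.0, 243.4, 116.1]
eef_rot: [-3.141, -0.0, -0.002]
wrist_force: [-0.5, 0.1, -1.8]
finger_gap: 18.8
finger_force: 40.0
```

```bash
python3 -m creep '[[-1,[0,0,0.05],0],[-1,[0,0,0.08],0],[-1,[0,0,0.08],0],[-0.5,[0,0,0.05],0],[-0.3,[0,0,0],0],[0.1,[0,0,0],0],[0.1,[0,0,0],0],[0.1,[0,0,-0.5],0],[0.1,[0,0,-2],0],[0.1,[0,0,-4],0],[0.1,[0,0,-6],0],[0.1,[0,0,-8],0]]'
python3 -m creep '[[0.1,[-1,4,-2],0],[0.1,[-2,8,-2],0],[0.1,[-3,12,-2],0],[0.1,[-4,16,-2],0],[0.1,[-5,20,-2],0],[0.1,[-5.5,22.6,-2],0],[0.1,[-5.5,22.6,0],0],[0.1,[-5.5,22.6,0],0],[0.1,[-5.5,22.6,0],0],[0.1,[-5.5,22.6,0],0]]'
python3 - <<'E'
from cell import manip
from h import *
import cv2
s=manip.read_state();p=manip.camera_params("wrist")
print(s["eef_pos"],proj(p,[539,13,110]),proj(p,s["eef_pos"]-[0,0,89]))
cv2.imwrite("pics/w4.png",manip.camera("wrist")[:,:,::-1])
E
```

```text
clock: 9.2
eef_pos: [595.0, 243.4, 198.2]
eef_rot: [-3.141, -0.001, -0.002]
wrist_force: [-0.1, -0.5, -0.5]
finger_gap: 52.0
finger_force: 0.0
clock: 10.2
eef_pos: [539.8, 18.0, 197.1]
eef_rot: [3.142, -0.001, -0.001]
wrist_force: [0.0, -0.5, -0.5]
finger_gap: 51.7
finger_force: 0.0
[539.7890422   17.99550389 197.12698653] (np.float64(322.99054113464024), np.float64(208.31044065295822)) (np.float64(317.35497166076755), np.float64(206.82132939551408))
```

View pics/w4.png

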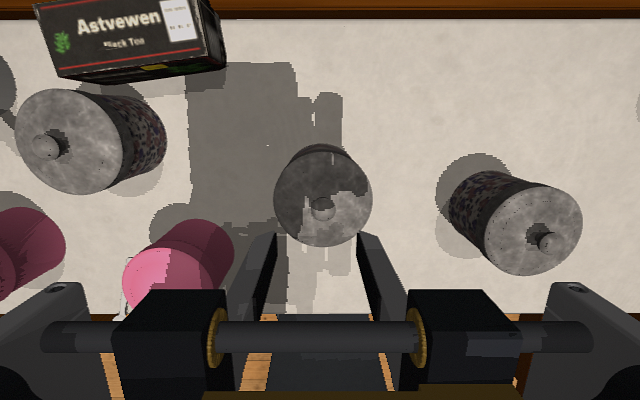

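The middle tin's knob is at (323,208), which matches (539,13). The left tin is standing. I'll correct y by 5 mm and descend.

```bash
python3 -c "
from cell import manip
from h import *
p=manip.camera_params('wrist');print(hz(p,(323,208),115),hz(p,(547,242),115))"
python3 -m creep '[[0.1,[0,0.5,1],0],[0.1,[0,0.5,2.5],0],[0.1,[0,0.5,4],0],[0.1,[0,0.5,5.5],0],[0.1,[0,0.5,6.5],0],[0.1,[0,0.5,7.3],0],[0.1,[0,0.5,7.8],0],[0.1,[0,0.5,8.1],0],[0.1,[0,0.5,8.1],0],[0.1,[0,0.5,8.1],0]]'
```

```text
[540.94724711  13.10627398 115.        ] [ 508.47517854 -188.34522042  115.        ]
clock: 11.25
eef_pos: [539.6, 12.4, 115.3]
eef_rot: [3.142, -0.001, -0.002]
wrist_force: [0.6, 0.1, 0.3]
finger_gap: 51.5
finger_force: 0.0
```

```bash
python3 -m creep '[[-0.4,[0,-0.05,-0.05],0],[-0.5,[0,-0.05,-0.05],0],[-0.6,[0,-0.05,-0.05],0],[-0.8,[0,-0.05,-0.05],0],[-1,[0,-0.05,-0.05],0],[-1,[0,-0.05,-0.05],0],[-1,[0,-0.05,-0.05],0],[-1,[0,-0.05,-0.05],0]]' 40
python3 -m creep '[[-1,[0,0,-0.3],0],[-1,[0,0,-0.8],0],[-1,[0,0,-1.5],0],[-1,[0,0,-2.3],0],[-1,[0,0,-3.1],0],[-1,[0,0,-3.8],0],[-1,[0,0,-4.3],0],[-1,[0,0,-4.5],0],[-1,[0,0,-4.5],0],[-1,[0,0,-4.5],0],[-1,[0,0,-4.5],0],[-1,[0,0,-4.5],0]]'
python3 -m creep '[[-1,[0,0,0],0],[-1,[0,0,0],0],[-1,[0,0,0],0]]'
python3 -m creep '[[-1,[0,0,0],0],[-1,[0,0,0],0],[-1,[0,0,0],0]]'
```

```text
clock: 12.05
eef_pos: [539.4, 12.8, 115.6]
eef_rot: [3.141, -0.0, -0.002]
wrist_force: [-0.9, -3.6, 2.5]
finger_gap: 18.7
finger_force: 40.0
clock: 13.25
eef_pos: [539.3, 13.0, 160.2]
eef_rot: [-3.142, 0.0, -0.002]
wrist_force: [0.0, 0.2, -6.4]
finger_gap: 19.0
finger_force: 40.0
clock: 13.55
eef_pos: [539.3, 13.0, 160.4]
eef_rot: [-3.142, 0.0, -0.002]
wrist_force: [0.2, 0.3, -7.3]
finger_gap: 18.5
finger_force: 40.0
clock: 13.85
eef_pos: [539.4, 13.0, 160.4]
eef_rot: [-3.142, -0.0, -0.002]
wrist_force: [-1.1, 0.5, -7.5]
finger_gap: 18.7
finger_force: 40.0
```

The middle tin reads about -7 N, so it is the full one. I'll set it down, then go to the right tin at (507,-188).

```bash
python3 -m creep '[[-1,[0,0,0.6],0],[-1,[0,0,1.4],0],[-1,[0,0,2.2],0],[-1,[0,0,2.9],0],[-1,[0,0,3.4],0],[-1,[0,0,3.8],0],[-1,[0,0,4.1],0],[-1,[0,0,4.3],0],[-1,[0,0,4.4],0],[-1,[0,0,4.5],0],[-1,[0,0,4.55],0],[-1,[0,0,4.55],0]]'
python3 -m creep '[[-1,[0,0,0.03],0],[-1,[0,0,0.03],0],[-1,[0,0,0.03],0],[-0.5,[0,0,0],0],[-0.3,[0,0,0],0],[0.1,[0,0,0],0],[0.1,[0,0,0],0],[0.1,[0,0,-0.5],0],[0.1,[0,0,-2],0],[0.1,[0,0,-4],0],[0.1,[0,0,-6],0],[0.1,[0,0,-8],0]]'
python3 -m creep '[[0.1,[-0.5,4,-2],0],[0.1,[-1,8,-2],0],[0.1,[-2,12,-2],0],[0.1,[-3,16,-2],0],[0.1,[-3.2,20.1,-1],0],[0.1,[-3.2,20.1,0],0],[0.1,[-3.2,20.1,0],0],[0.1,[-3.2,20.1,0],0],[0.1,[-3.2,20.1,0],0]]'
python3 - <<'E'
from cell import manip
from h import *
import cv2
s=manip.read_state();p=manip.camera_params("wrist")
print(s["eef_pos"],proj(p,[507,-188,110]),proj(p,s["eef_pos"]-[0,0,89]))
cv2.imwrite("pics/w5.png",manip.camera("wrist")[:,:,::-1])
E
```

```text
clock: 15.05
eef_pos: [539.6, 13.0, 115.5]
eef_rot: [-3.142, -0.001, -0.002]
wrist_force: [-3.5, 0.2, 0.2]
finger_gap: 18.7
finger_force: 40.0
clock: 16.25
eef_pos: [539.3, 13.0, 196.1]
eef_rot: [-3.142, -0.0, -0.002]
wrist_force: [-0.5, -0.5, -0.1]
finger_gap: 51.4
finger_force: 0.0
clock: 17.15
eef_pos: [507.3, -186.9, 195.6]
eef_rot: [3.141, -0.001, -0.001]
wrist_force: [0.5, -0.0, -0.5]
finger_gap: 51.8
finger_force: 0.0
[ 507.32266516 -186.94623748  195.60877904] (np.float64(318.51366697086496), np.float64(208.3089434057984)) (np.float64(317.3097581867428), np.float64(206.77360953860247))
```

View pics/w5.png

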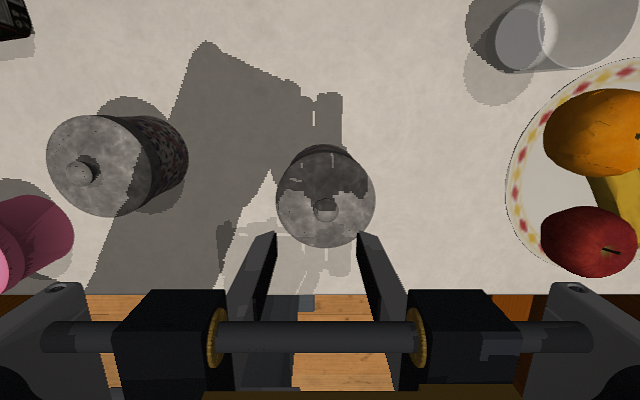

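The right tin's knob is at (326,208), about 7 mm further right than estimated, so y ≈ -194. The middle tin is standing. I'll correct for this and descend.

```bash
python3 -c "
from cell import manip
from h import *
p=manip.camera_params('wrist');print(hz(p,(326,208),115))"
python3 -m creep '[[0.1,[0,0.5,1],0],[0.1,[0,0.7,2.5],0],[0.1,[0,0.7,4],0],[0.1,[0,0.7,5.5],0],[0.1,[0,0.7,6.5],0],[0.1,[0,0.7,7.3],0],[0.1,[0,0.7,7.7],0],[0.1,[0,0.7,7.95],0],[0.1,[0,0.7,7.95],0],[0.1,[0,0.7,7.95],0]]'
```

```text
[ 508.92859147 -194.51120825  115.        ]
clock: 18.2
eef_pos: [507.1, -195.0, 115.9]
eef_rot: [3.141, -0.001, -0.002]
wrist_force: [-0.6, -0.3, -0.7]
finger_gap: 51.7
finger_force: 0.0
```

```bash
python3 -m creep '[[-0.4,[0.1,0,0],0],[-0.5,[0.1,0,0],0],[-0.6,[0.1,0,0],0],[-0.8,[0.1,0,0],0],[-1,[0.1,0,0],0],[-1,[0.1,0,0],0],[-1,[0.1,0,0],0],[-1,[0.1,0,0],0]]' 40
python3 -m creep '[[-1,[0,0,-0.3],0],[-1,[0,0,-0.8],0],[-1,[0,0,-1.5],0],[-1,[0,0,-2.3],0],[-1,[0,0,-3.1],0],[-1,[0,0,-3.8],0],[-1,[0,0,-4.3],0],[-1,[0,0,-4.5],0],[-1,[0,0,-4.5],0],[-1,[0,0,-4.5],0],[-1,[0,0,-4.5],0],[-1,[0,0,-4.5],0]]'
python3 -m creep '[[-1,[0,0,0],0],[-1,[0,0,0],0],[-1,[0,0,0],0]]'
python3 -m creep '[[-1,[0,0,0],0],[-1,[0,0,0],0],[-1,[0,0,0],0]]'
```

```text
clock: 19.0
eef_pos: [507.9, -195.1, 115.6]
eef_rot: [3.141, -0.0, -0.002]
wrist_force: [-0.5, -1.3, 1.2]
finger_gap: 18.9
finger_force: 40.0
clock: 20.2
eef_pos: [507.8, -194.9, 160.2]
eef_rot: [-3.141, 0.0, -0.002]
wrist_force: [0.3, -0.5, -3.0]
finger_gap: 18.8
finger_force: 40.0
clock: 20.5
eef_pos: [507.9, -195.0, 160.4]
eef_rot: [-3.142, 0.0, -0.002]
wrist_force: [-0.5, -0.3, -2.5]
finger_gap: 18.7
finger_force: 40.0
clock: 20.8
eef_pos: [507.9, -195.0, 160.5]
eef_rot: [3.142, 0.0, -0.002]
wrist_force: [-0.3, 0.0, -3.4]
finger_gap: 18.5
finger_force: 40.0
```

The right tin reads about -3 N, so it is light, and the middle one is confirmed as full. Setting the right tin back and returning to the middle tin.

```bash
python3 -m creep '[[-1,[0,0,0.6],0],[-1,[0,0,1.4],0],[-1,[0,0,2.2],0],[-1,[0,0,2.9],0],[-1,[0,0,3.4],0],[-1,[0,0,3.8],0],[-1,[0,0,4.1],0],[-1,[0,0,4.3],0],[-1,[0,0,4.4],0],[-1,[0,0,4.5],0],[-1,[0,0,4.55],0],[-1,[0,0,4.55],0]]'
python3 -m creep '[[-1,[0,0,0.03],0],[-1,[0,0,0.03],0],[-1,[0,0,0.03],0],[-0.5,[0,0,0],0],[-0.3,[0,0,0],0],[0.1,[0,0,0],0],[0.1,[0,0,0],0],[0.1,[0,0,-0.5],0],[0.1,[0,0,-2],0],[0.1,[0,0,-4],0],[0.1,[0,0,-6],0],[0.1,[0,0,-8],0]]'
python3 -m creep '[[0.1,[0.5,-4,-2],0],[0.1,[1,-8,-2],0],[0.1,[2,-12,-2],0],[0.1,[3,-16,-2],0],[0.1,[3.15,-20,-1],0],[0.1,[3.15,-20.8,0],0],[0.1,[3.15,-20.8,0],0],[0.1,[3.15,-20.8,0],0],[0.1,[3.15,-20.8,0],0]]'
python3 - <<'E'
from cell import manip
from h import *
import cv2
s=manip.read_state();p=manip.camera_params("wrist")
print(s["eef_pos"],proj(p,[539.4,13,110]),proj(p,s["eef_pos"]-[0,0,89]))
cv2.imwrite("pics/w6.png",manip.camera("wrist")[:,:,::-1])
E
```

```text
clock: 22.0
eef_pos: [508.1, -195.0, 115.5]
eef_rot: [3.141, -0.001, -0.002]
wrist_force: [-2.8, 1.9, 4.5]
finger_gap: 18.6
finger_force: 40.0
clock: 23.2
eef_pos: [507.8, -194.9, 196.1]
eef_rot: [3.142, -0.0, -0.002]
wrist_force: [0.2, -0.5, 0.5]
finger_gap: 51.6
finger_force: 0.0
clock: 24.1
eef_pos: [540.1, 11.7, 195.5]
eef_rot: [3.141, -0.001, -0.004]
wrist_force: [-0.8, 0.7, 0.8]
finger_gap: 51.4
finger_force: 0.0
[540.05602839  11.66709055 195.50493188] (np.float64(315.8390199075065), np.float64(208.7073667841048)) (np.float64(317.33837198780935), np.float64(206.7690766909518))
```

View pics/w6.png

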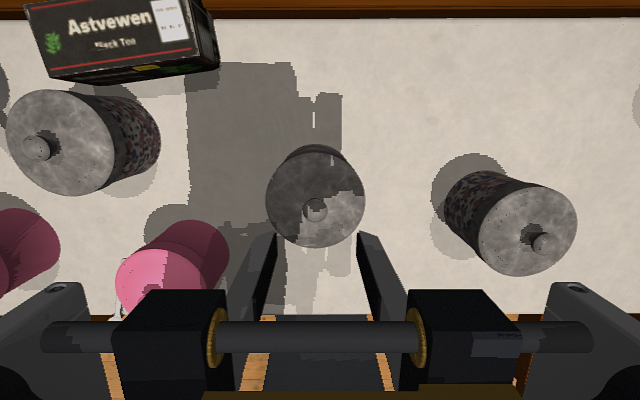

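The middle knob is at (315,208), as predicted, and all three tins are standing. Now to grasp it and lift about 15 cm.

```bash
python3 -m creep '[[0.1,[0,0,1],0],[0.1,[0,0,2.5],0],[0.1,[0,0,4],0],[0.1,[0,0,5.5],0],[0.1,[0,0,6.5],0],[0.1,[0,0,7.3],0],[0.1,[0,0,7.7],0],[0.1,[0,0,7.95],0],[0.1,[0,0,7.95],0],[0.1,[0,0,7.95],0]]'
python3 -m creep '[[-0.4,[0,0,0],0],[-0.5,[0,0,0],0],[-0.6,[0,0,0],0],[-0.8,[0,0,0],0],[-1,[0,0,0],0],[-1,[0,0,0],0],[-1,[0,0,0],0],[-1,[0,0,0],0]]' 40
```

```text
clock: 25.15
eef_pos: [540.0, 13.0, 115.8]
eef_rot: [3.142, -0.001, -0.002]
wrist_force: [-0.3, 0.2, 0.9]
finger_gap: 51.5
finger_force: 0.0
clock: 25.95
eef_pos: [539.9, 13.0, 115.5]
eef_rot: [3.142, -0.0, -0.002]
wrist_force: [0.1, -0.3, 1.6]
finger_gap: 18.9
finger_force: 40.0
```

```bash
python3 -m creep '[[-1,[0,0,-0.3],0],[-1,[0,0,-0.9],0],[-1,[0,0,-2],0],[-1,[0,0,-3.5],0],[-1,[0,0,-5],0],[-1,[0,0,-6.5],0],[-1,[0,0,-8],0],[-1,[0,0,-9.5],0],[-1,[0,0,-11],0],[-1,[0,0,-12.5],0],[-1,[0,0,-13.7],0],[-1,[0,0,-14.5],0]]'
python3 -m creep '[[-1,[0,0,-0.4],0],[-1,[0,0,-0.5],0],[-1,[0,0,-0.5],0],[-1,[0,0,-0.5],0],[-1,[0,0,-0.5],0],[-1,[0,0,-0.5],0],[-1,[0,0,-0.5],0],[-1,[0,0,-0.5],0],[-1,[0,0,-0.5],0],[-1,[0,0,-0.5],0]]'
python3 - <<'E'
from cell import manip
import cv2
cv2.imwrite("pics/s7.png",manip.camera("side")[:,:,::-1])
E
```

```text
clock: 27.15
eef_pos: [539.9, 13.0, 261.8]
eef_rot: [3.142, -0.001, -0.002]
wrist_force: [0.8, -0.3, -7.0]
finger_gap: 18.7
finger_force: 40.0
clock: 28.15
eef_pos: [539.9, 13.0, 265.4]
eef_rot: [3.142, 0.0, -0.002]
wrist_force: [0.0, 0.1, -6.9]
finger_gap: 18.7
finger_force: 40.0
```

View pics/s7.png

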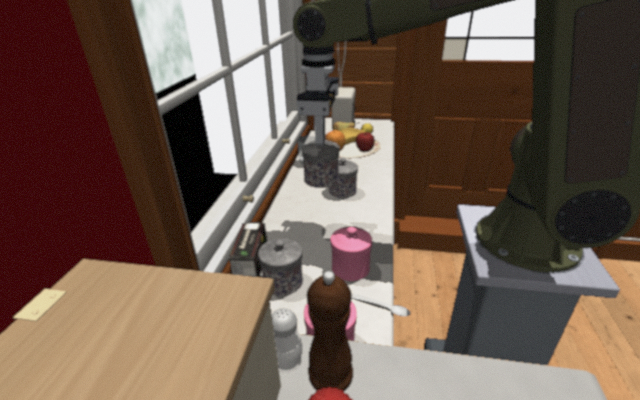

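The side view shows the middle tin hanging upright from the gripper at (321,163), about 150 mm up. The other two are standing in place at (280,265) and (343,178). Handing in.

```bash
python3 -c "
from cell import manip
print(manip.sign_off())"
```

```text
the job is handed in; nothing more can be done
None
```

The middle tin is the full one: it read about 7 N when lifted, against 2–3 N for each of the other two. I handed in with it held still and upright about 15 cm above the bench, the other two back in their places; no verdict came back.

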